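Load and stack two stack-nest sample trays for the drying oven

TASK

The two blue stack-nest trays are stored nested: lift the upper one out, set it down on the free table and stand the closed moisture tin upright on the floor of the lower tray, between the pillars of either compartment. Then put the upper tray on the lower one turned half round, its yellow-marked end over the lower tray's plain end, so that it sits level and fully home on the ledges clear above the tin instead of nesting, and only then stand the open bowl of soil upright in a compartment of the upper tray, between its pillars. Keep the bowl upright so nothing spills, leave the lower tray standing where it is, and do not disturb the spatula, beaker or plaster lump.

Things in the scene. Friction and masses are not known exactly. Their poses are not given: they have to be found in the camera images.
- lower_tray: lower blue stack-nest sample tray, loose on the table: 200 (x) x 188 (y) x 62 mm over the rim, base 175 x 163, walls 2.2 mm leaning out by 0.15, 0.38 kg. Origin: centre of its underside, z up, +x to the end with the yellow rim strip and card holder. A web along x (144 x 27 mm at its foot, 36 high, hollow from below) parts it into two compartments; floor top at z = 3 mm
- upper_tray: second tray, the same in every way (also its frame). It starts nested in the lower tray, same way round, its origin 28 mm above the lower one's, about 1.5 mm clearance all round: lift it straight up 45 mm before moving sideways. Turned half round it instead rests on the lower tray's ledges, its origin 54 mm above the lower one's, with 6 mm of play to each side inside the lower rim
- upper_grip (a point): top middle of the upper tray's carry grip, at (0, 0, 60) mm of the tray: a dark blue upright plate on the web, 70 (tray x) x 9 (tray y) mm, standing 24 mm clear above the web, free on both sides; pinch it across tray y. The lower tray has the same grip; it enters the hollow web of the tray above
- upper_yellow_end (a point): middle of the yellow-marked end of the upper tray's rim, at (97, 0, 62) mm of the tray
- lower_yellow_end (a point): middle of the yellow-marked end of the lower tray's rim, at (97, 0, 62) mm of the tray
- lower_ledge (a point): head of one of the lower tray's four hollow pillars, at (38, 78, 54) mm of the tray. They stand inside the long walls at x = -64 and +38 mm on both sides, 32 mm wide at the floor, 18 at the head, reaching in to 62 mm from the middle line at the floor, 71 at the head; their flat heads, 8 mm below the rim, are the ledges
- lower_bay_a (a point): floor centre between the pillars of one compartment of the lower tray, at (-13, 46, 3) mm of the tray; free floor x = -48 to +22 mm, y = 14 to 79 mm, widening upward with the leaning walls
- lower_bay_b (a point): the same in the other compartment of the lower tray, at (-13, -46, 3) mm; free floor x = -48 to +22, y = -79 to -14 mm
- upper_bay_a (a point): floor centre between the pillars of one compartment of the upper tray, at (-13, 46, 3) mm of that tray; same free floor; its other compartment has the like at (-13, -46, 3) mm
- tin: closed round aluminium moisture tin, 55 mm across, 34 mm high, 0.06 kg; origin at the centre of its underside, z up; stands on the table
- bowl: open white porcelain bowl with reddish soil in it, 66 mm across at the rim, 35 mm high, 0.11 kg; foot 42 mm across, sides flaring, the top 20 mm nearly upright: grasp it across the rim; origin at the centre of its underside, z up
- spatula: mixing spatula with a brown wooden handle, 192 (along its own y) x 18 x 17 mm, lying on the table; a bystander; origin under its centre
- beaker: clear glass beaker, 45 mm across, 61 mm high; a bystander; origin at the centre of its underside
- plaster: lump of white plaster, 37 x 47 x 34 mm; a bystander; origin at the centre of its underside

How it is judged:
On the way, in this order (a step that is already met when the one before it is completed fails the run):
1. the upper tray is out of the nest and set down beside the lower tray (horizontal distance between upper_tray and lower_tray above 0.15 m and height (world z) of upper_tray below 0.01 m and angle between upper_tray's own z axis and vertical below 0.05 rad and contact force between the fingers and upper_tray below 0.2 N), for 0.2 s.
2. the tin stands on the floor of the lower tray (((y of tin in the frame of lower_tray between 0.034 and 0.06 m and x of tin in the frame of lower_tray between -0.03 and 0.005 m and z of tin in the frame of lower_tray between -0.002 and 0.011 m and angle between tin's own z axis and vertical below 0.2 rad) or (y of tin in the frame of lower_tray between -0.06 and -0.034 m and x of tin in the frame of lower_tray between -0.03 and 0.005 m and z of tin in the frame of lower_tray between -0.002 and 0.011 m and angle between tin's own z axis and vertical below 0.2 rad))), for 0.2 s.
3. the upper tray rests on the lower tray's ledges, turned half round, and is let go (z of upper_tray in the frame of lower_tray between 0.049 and 0.059 m and x of upper_tray in the frame of lower_tray between -0.01 and 0.01 m and y of upper_tray in the frame of lower_tray between -0.01 and 0.01 m and x of upper_yellow_end in the frame of lower_tray below -0.08 m and angle between the x axis of upper_tray and the x axis of lower_tray, either way round below 0.1 rad and angle between upper_tray's own z axis and vertical below 0.05 rad and contact force between the fingers and upper_tray below 0.2 N), for 0.2 s.
4. the bowl stands in a compartment of the upper tray (((y of bowl in the frame of upper_tray between 0.028 and 0.066 m and x of bowl in the frame of upper_tray between -0.055 and 0.03 m and z of bowl in the frame of upper_tray between -0.002 and 0.011 m and angle between bowl's own z axis and vertical below 0.2 rad) or (y of bowl in the frame of upper_tray between -0.066 and -0.028 m and x of bowl in the frame of upper_tray between -0.055 and 0.03 m and z of bowl in the frame of upper_tray between -0.002 and 0.011 m and angle between bowl's own z axis and vertical below 0.2 rad))), for 0.2 s.
At the end, for the whole second after the job is handed in: Tin upright (11 deg) on the lower tray's floor between its pillars; upper tray on the ledges, turned half round: 49-59 mm above the lower origin, within 10 mm sideways, 3 deg of level, 6 deg of in line; bowl upright (11 deg) on the upper tray's floor between its pillars; all released, at rest (all of step 3 and ((y of tin in the frame of lower_tray between 0.034 and 0.06 m and x of tin in the frame of lower_tray between -0.03 and 0.005 m and z of tin in the frame of lower_tray between -0.002 and 0.011 m and angle between tin's own z axis and vertical below 0.2 rad) or (y of tin in the frame of lower_tray between -0.06 and -0.034 m and x of tin in the frame of lower_tray between -0.03 and 0.005 m and z of tin in the frame of lower_tray between -0.002 and 0.011 m and angle between tin's own z axis and vertical below 0.2 rad)) and ((y of bowl in the frame of upper_tray between 0.028 and 0.066 m and x of bowl in the frame of upper_tray between -0.055 and 0.03 m and z of bowl in the frame of upper_tray between -0.002 and 0.011 m and angle between bowl's own z axis and vertical below 0.2 rad) or (y of bowl in the frame of upper_tray between -0.066 and -0.028 m and x of bowl in the frame of upper_tray between -0.055 and 0.03 m and z of bowl in the frame of upper_tray between -0.002 and 0.011 m and angle between bowl's own z axis and vertical below 0.2 rad)) and linear speed of each of lower_tray, upper_tray, tin, bowl below 0.02 m/s and contact force between the fingers and bowl below 0.2 N); the robot touches nothing.
It fails at once if the bowl is tipped by more than about 35 degrees (angle between bowl's own z axis and vertical above 0.6 rad).
It fails at once if the lower tray is shifted by more than 40 mm (distance of lower_tray from where it was at the start of the episode above 0.04 m).
It fails at once if the spatula, beaker or plaster lump is moved by more than 25 mm (distance of any of spatula, beaker, plaster from where it was at the start of the episode above 0.025 m).
It also fails if it takes over 72 s, if anything falls off the work surface, if the arm or the gripper's body presses on something with over 40 N, if the wrist force passes 120 N, or if a joint passes its speed limit or range.

ROBOT

A 6-joint arm with a two-finger parallel gripper is mounted at the origin on a cart in front of the work surface, level with it; the furniture and walls round the work are solid. World frame = base frame: x ahead of the robot, y to its left, z up, the work surface at z = 0. Lengths are in m, angles in rad, forces in N, time in s.
With the tool pointing down it reaches from about 0.35 to 0.975 m from the base axis. Payload 4.9 kg.
Tool frame: the origin (TCP) lies between the finger pads; the fingertips stand 14 mm ahead of it and the grasp point (between the pads) lies 5 mm behind it; z points along the fingers, y is the line along which they close (so a half turn about z gives the same grasp; the last joint's range is limited). The gripper opens to 85 mm and grips with 20 to 120 N. Pads are 22 mm wide; open, the fingers measure 114 mm over their backs; the gripper's body (76 mm by 85 mm) begins 54 mm behind the grasp point. The pads swing forward as they close: fully open they stand 13 mm farther back than shut.
Start: joints at [-1.23, 0.053, 1.613, -0, 1.476, -0.119], TCP at [0.277, -0.56, 0.245] pointing down, gripper open.
Joint ranges: [-3.01, 3.01], [-1.01, 2.22], [0.06, 2.58], [-1.02, 4.17], [0.09, 2.62], [-3.14, 3.14]. Speed limits (rad/s): [2.57, 2.57, 3.14, 3.14, 3.14, 3.14].

INTERFACE

Orientations are given as [roll, pitch, yaw] about the fixed x, y, z axes, in that order (R = Rz(yaw) Ry(pitch) Rx(roll)).
In Python, from bench import * gives the robot as it stands. The module is installed in compiled form; this text tells all that it offers.
- The arm moves only by the tool play_rows, never from a script. Its argument "rows" is a list that holds one entry, the list of rows, each a list of 6 numbers: the shift along the tool's x, y, z in units of 0.04 m (1.0 is 0.04 m), then the turn, a rotation vector about the tool's x, y, z in units of 90 degrees (1.0 is 90 degrees). A call has 1 to 8 rows; each row shifts and turns the commanded pose from where the row before left it, along the tool's axes as they then stand; what a row does not reach is not made up. A row lasts 1/10 s, in which the tool goes at most 50 mm and 8.59 degrees, less where a joint would pass 70% of its speed; a pose out of reach is approached as far as the arm can. A call with a number of a shift or a turn outside -1 to 1 is refused whole. A call with a gripper value outside its range is refused whole. "hand" is the opening, from -1 (shut) to 1 (fully open), set as the call begins (left out, the last holds). The fingers move at their own pace and stop on an object; "squeeze" is the grip in N (left out, the last holds). Time passes only in rows, so rows that do not move let the fingers close. It gives the time, the measured TCP pose, the force, the opening and the grip force at its end, in the units of the state.
- state(): the state, without advancing time (a new reading comes with each control period).
- capture(name): name is "scene" or "top" or "wrist"; returns a dict with "color" (384x512x3 uint8, red, green, blue), "range_z" (384x512 float32, m along the optical axis (not along the pixel's ray), 0 where there is no reading), "fx", "fy", "cx", "cy" (pixels), "rvec" (rotation vector, rad) and "tvec" (3), from world to camera coordinates, as OpenCV has them. Camera axes: x right, y down, z forward; pixel columns grow to the right and rows downward; lengths in m; the calibration is good to about 2 mm. A picture is of the moment at which its call begins.
- close_job(): hands the job in; it is judged then, once.
The state is a dict: "clock": time; "q": joint angles; "dq": joint speeds; "joint_efforts": joint torques, N m; "tcp_pos": TCP position; "tcp_rot": TCP orientation; "force": force on the tool from outside, world axes, zero at the start; "wrist_torque": the same for the moment, N m; "opening": finger opening in m; "finger_force": force on a finger pad.
Only numpy, scipy, OpenCV 4.12 (cv2) and the standard library are available. Lean on these libraries where they do the work, as an engineer would, in place of code of your own. Each camera call takes 0.05 s, during which the arm holds its last target. There are 200 camera calls.

## Working session

There is one attempt and no reset: what is moved stays moved. The work goes in short steps, Python scripts to look and compute and a tool call to move; the robot and the scene stay as the last step left them, time stands still between calls to the robot, and variables do not carry over. Pictures are saved under pics/ and viewed, at most 13 in all, crops included, and the job is handed in when it is done.

Besides the shell and the picture viewer there is one more tool, called after "Call:" as name(argument=value, ...), one argument or row to a line, values as JSON. play_rows: Moves the arm, as the interface text tells. Its arguments: {"type":"object","properties":{"rows":{"type":"array","items":{"type":"array","items":{"type":"array","items":{"type":"number"}}}},"hand":{"type":"number"},"squeeze":{"type":"number"}},"required":["rows"]}

```bash
mkdir -p pics
python3 - <<'E'
from bench import *
import cv2,numpy as np
s=state();print({k:np.round(v,3) for k,v in s.items()})
ims=[]
for n in("scene","top"):
    c=capture(n);np.savez("pics/%s0.npz"%n,**c);ims.append(c["color"][:,:,::-1]);print(n,c["fx"],c["cx"],c["cy"],c["rvec"],c["tvec"])
    cv2.imwrite("pics/%s0.png"%n,cv2.resize(ims[-1],(800,600)))
E
```

```text
{'clock': np.float64(0.0), 'q': array([-1.23 ,  0.053,  1.614, -0.   ,  1.476, -0.119]), 'dq': array([-0.   ,  0.   ,  0.001, -0.001,  0.001, -0.001]), 'joint_efforts': array([-0.0000e+00, -3.9368e+01, -3.7018e+01, -0.0000e+00,  7.0000e-03,
       -0.0000e+00]), 'tcp_pos': array([ 0.277, -0.56 ,  0.244]), 'tcp_rot': array([-3.14, -0.  ,  0.46]), 'force': array([ 0.43 , -0.451,  0.474]), 'wrist_torque': array([ 0.009,  0.028, -0.038]), 'finger_force': np.float64(0.0), 'opening': np.float64(0.085)}
scene 400.3027802336821 257.3550047742389 193.8062619941943 [ 0.75726944 -2.64959307  1.01805049] [0.50454724 0.30507226 1.16420279]
top 364.959018764663 253.0827467895543 191.93284254224767 [ 2.13546206 -2.13353014  0.14065472] [6.76052263e-04 6.30566427e-01 1.04177138e+00]
```

View pics/top0.png

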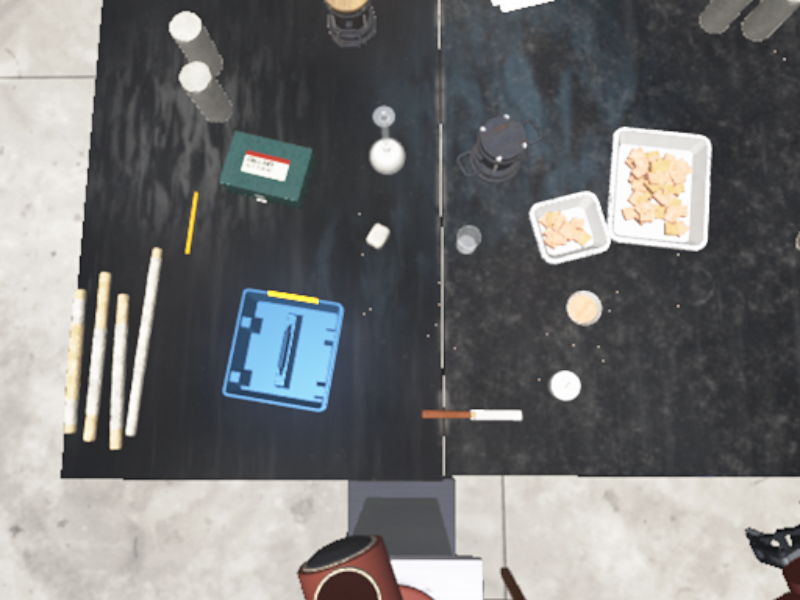

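View pics/scene0.png

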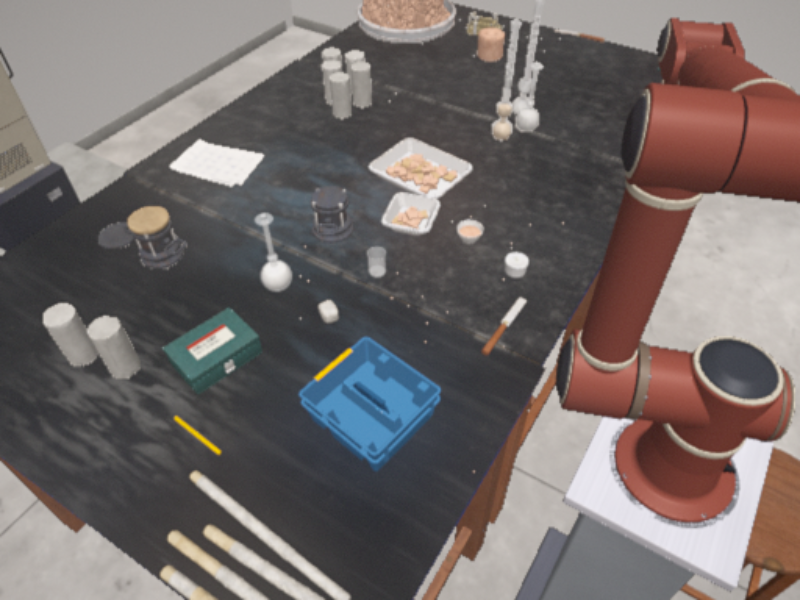

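The top picture (800x600) shows the nested trays at about (284,350) with the yellow strip at (293,297). The tin is at (565,386), the bowl (584,308), the beaker (468,240), the plaster (377,236), and the spatula runs (422–522,414). There is free table around (405,330). The scene picture agrees.

```bash
cat > h.py <<'E'
import numpy as np,cv2
from scipy.spatial.transform import Rotation as R
def cloud(c):
    v,u=np.mgrid[:384,:512];z=c["range_z"]
    p=np.stack([(u-c["cx"])/c["fx"]*z,(v-c["cy"])/c["fy"]*z,z],-1)
    M=cv2.Rodrigues(np.array(c["rvec"]))[0]
    w=(p-np.array(c["tvec"]).ravel())@M
    w[z==0]=np.nan
    return w
def hsv(c): return cv2.cvtColor(np.ascontiguousarray(c["color"]),cv2.COLOR_RGB2HSV)
def blue(c):
    h=hsv(c); return (h[...,0]>95)&(h[...,0]<125)&(h[...,1]>110)&(h[...,2]>40)
def yellow(c):
    h=hsv(c); return (h[...,0]>20)&(h[...,0]<32)&(h[...,1]>150)&(h[...,2]>120)
def near(w,x,y,r): return np.hypot(w[...,0]-x,w[...,1]-y)<r
E
python3 - <<'E'
from h import *
for n in("top","scene"):
    c=dict(np.load("pics/%s0.npz"%n));w=cloud(c);print(n)
    if n=="top":
        for nm,(u,v) in dict(tray=(284,350),tin=(565,386),bowl=(584,308),beaker=(468,240),plaster=(377,236),spA=(430,414),spB=(515,414),free=(405,330),seam=(442,330),seamR=(455,330)).items():
            print(nm,np.round(w[int(v*.64),int(u*.64)],3))
        t0=w[int(350*.64),int(284*.64)]
    m=blue(c)&near(w,t0[0],t0[1],.16); y=yellow(c)&near(w,t0[0],t0[1],.16)
    z=w[m][:,2];print("blue z hist",np.histogram(z,bins=np.arange(0,.13,.01)))
    rim=m&(w[...,2]>.078)|y&(w[...,2]>.078)
    rr=w[rim]; rect=cv2.minAreaRect((rr[:,:2]*1000).astype(np.float32));print("rim",rect, "yel",np.median(w[y],0),y.sum(), "rimz",np.percentile(rr[:,2],[10,50,90]))
    for nm,(x,yy) in dict(tin=None,bowl=None).items() if 0 else []: pass
E
```

```text
top
tray [0.533 0.206 0.084]
tin [ 0.469 -0.315  0.037]
bowl [ 0.618 -0.359  0.03 ]
beaker [ 0.762 -0.143  0.001]
plaster [0.76  0.039 0.032]
spA [ 0.418 -0.064  0.017]
spB [ 0.418 -0.226  0.004]
free [ 0.579 -0.016 -0.005]
seam [ 0.578 -0.087 -0.002]
seamR [ 0.579 -0.115 -0.004]
blue z hist (array([ 33,   0, 718, 816, 249, 305, 372, 249, 583,  95,   0,   0]), array([0.  , 0.01, 0.02, 0.03, 0.04, 0.05, 0.06, 0.07, 0.08, 0.09, 0.1 ,
       0.11, 0.12]))
rim ((537.1626586914062, 205.89968872070312), (189.6753387451172, 200.92674255371094), 80.70729064941406) yel [0.6312907  0.19022935 0.08903343] 104 rimz [0.08050609 0.0871467  0.09082656]
scene
blue z hist (array([  86,   65,  260, 1439,  334,  421,  647,  349,  467,  249,    0,
          0]), array([0.  , 0.01, 0.02, 0.03, 0.04, 0.05, 0.06, 0.07, 0.08, 0.09, 0.1 ,
       0.11, 0.12]))
rim ((538.2572021484375, 205.8414306640625), (189.00660705566406, 203.75103759765625), 81.04098510742188) yel [0.63332518 0.19260314 0.09113583] 84 rimz [0.08076391 0.08858912 0.09242973]
```

Call:
play_rows(
  rows=[
    [[0,0,0,0,0,0.079],[0,0,0,0,0,0.079],[0,0,0,0,0,0.079],[0,0,0,0,0,0.079],[0,0,0,0,0,0.078],[0.17,-1,0,0,0,0],[0.17,-1,0,0,0,0],[0.17,-1,0,0,0,0]],
  ],
  hand=1,
  squeeze=60,
)

```text
clock: 0.9
tcp_pos: [0.3165, -0.4434, 0.2445]
tcp_rot: [-3.14, 0.001, -0.16]
force: [0.9, -0.4, -0.2]
opening: 0.0853
finger_force: 0.0
```

Call:
play_rows(
  rows=[
    [[0.17,-1,0,0,0,0],[0.17,-1,0,0,0,0],[0.17,-1,0,0,0,0],[0.17,-1,0,0,0,0],[0.17,-1,0,0,0,0],[0.17,-1,0,0,0,0],[0.17,-1,0,0,0,0],[0.17,-1,0,0,0,0]],
  ],
)

```text
clock: 1.7
tcp_pos: [0.4209, -0.1358, 0.2449]
tcp_rot: [-3.142, 0.0, -0.159]
force: [-0.2, 0.2, 0.5]
opening: 0.0852
finger_force: 0.0
```

Call:
play_rows(
  rows=[
    [[0.17,-1,0,0,0,0],[0.17,-1,0,0,0,0],[0.17,-1,0,0,0,0],[0.17,-1,0,0,0,0],[0.17,-1,0,0,0,0],[0.17,-1,0,0,0,0],[0.17,-1,0,0,0,0],[0,0,0,0,0,0]],
  ],
)

```text
clock: 2.5
tcp_pos: [0.5125, 0.1351, 0.2446]
tcp_rot: [-3.141, 0.001, -0.154]
force: [-0.1, 0.1, 0.1]
opening: 0.0852
finger_force: 0.0
```

Call:
play_rows(
  rows=[
    [[0.16,-0.92,0,0,0,0],[0.16,-0.93,0,0,0,0],[0,0,0,0,0,0]],
  ],
)

```text
clock: 2.8
tcp_pos: [0.5369, 0.2048, 0.2446]
tcp_rot: [-3.141, 0.001, -0.156]
force: [-0.7, -0.8, 0.3]
opening: 0.0852
finger_force: 0.0
```

Run:
```python
from bench import *
from h import *
c=capture("wrist");np.savez("pics/w1.npz",**c)
s=state();print(np.round(s["tcp_pos"],4),np.round(s["tcp_rot"],4))
w=cloud(c);m=blue(c);y=yellow(c)
M=cv2.Rodrigues(np.array(c["rvec"]))[0];print("cam",-M.T@np.ravel(c["tvec"]))
# grip: z .08-.092 near middle
g=(w[...,2]>.076)&(w[...,2]<.1)&near(w,.537,.206,.05);P=w[g];print(g.sum(),np.percentile(P[:,2],[10,50,90]))
print(cv2.minAreaRect((P[:,:2]*1000).astype(np.float32)))
if y.sum(): print("yel",np.nanmedian(w[y],0))
cv2.imwrite("pics/w1.png",c["color"][:,:,::-1])
for n in("top","scene"):
    c=dict(np.load("pics/%s0.npz"%n));w=cloud(c)
    for nm,x,yy,r,z0,z1 in(("tin",.47,-.315,.05,.025,.045),("bowl",.615,-.355,.055,.03,.05)):
        k=near(w,x,yy,r)&(w[...,2]>z0)&(w[...,2]<z1);P=w[k][:,:2]*1000
        print(n,nm,k.sum(),cv2.minEnclosingCircle(P.astype(np.float32)),np.median(w[k][:,2]))
```

```text
[0.5365 0.2033 0.2445] [ 3.1407e+00  1.3000e-03 -1.5700e-01]
cam [0.61141263 0.19397235 0.37345315]
682 [0.08541601 0.08756976 0.08857902]
((537.3458862304688, 207.849853515625), (9.773289680480957, 81.17249298095703), 80.71932220458984)
yel [0.73703555 0.42331515 0.0059284 ]
top tin 285 ((472.1158752441406, -319.2856140136719), 27.7442684173584) 0.032725898475982826
top bowl 71 ((619.356201171875, -360.78314208984375), 33.021358489990234) 0.032662744226903566
scene tin 139 ((475.2886047363281, -317.81622314453125), 29.846736907958984) 0.03444874906881623
scene bowl 68 ((621.0479125976562, -359.53253173828125), 34.5608024597168) 0.03331930252013645
```

View pics/w1.png

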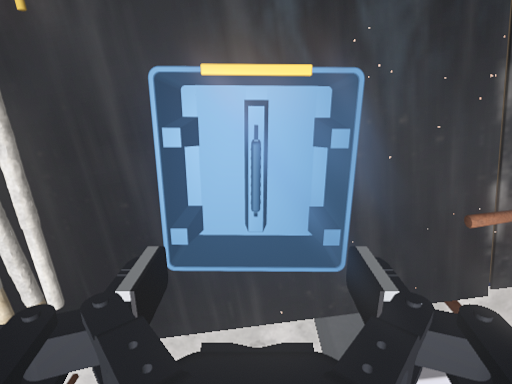

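Wrist view: the grip is at (256,175) and the yellow strip at (256,70), so the tool is well aligned. I'll descend and pinch.

Call:
play_rows(
  rows=[
    [[0,-0.08,0.8,0,0,0],[0,0,0.8,0,0,0],[0,0,0.8,0,0,0],[0,0,0.7,0,0,0],[0,0,0.5,0,0,0],[0,0,0.3,0,0,0],[0,0,0.15,0,0,0],[0,0,0,0,0,0]],
  ],
)

```text
clock: 3.65
tcp_pos: [0.5369, 0.205, 0.083]
tcp_rot: [3.141, 0.001, -0.16]
force: [-0.3, 0.3, -0.1]
opening: 0.0854
finger_force: 0.0
```

Call:
play_rows(
  rows=[
    [[0,0,0,0,0,0],[0,0,0,0,0,0],[0,0,0,0,0,0],[0,0,0,0,0,0],[0,0,0,0,0,0],[0,0,0,0,0,0],[0,0,0,0,0,0]],
  ],
  hand=-1,
  squeeze=70,
)

```text
clock: 4.35
tcp_pos: [0.5374, 0.2058, 0.0838]
tcp_rot: [-3.141, -0.0, -0.159]
force: [0.5, 1.0, 2.4]
opening: 0.0069
finger_force: 70.3
```

Call:
play_rows(
  rows=[
    [[0,0,-0.15,0,0,0],[0,0,-0.25,0,0,0],[0,0,-0.3,0,0,0],[0,0,-0.4,0,0,0],[0,0,-0.4,0,0,0],[0,0,-0.4,0,0,0],[0,0,-0.2,0,0,0],[0,0,0,0,0,0]],
  ],
)

```text
clock: 5.15
tcp_pos: [0.5384, 0.2059, 0.1699]
tcp_rot: [-3.14, -0.004, -0.159]
force: [0.7, -1.1, -4.0]
opening: 0.0073
finger_force: 69.6
```

Run:
```python
from bench import *
from h import *
for n in("top",):
    c=capture(n);w=cloud(c)
    m=(blue(c)|yellow(c))&near(w,.537,.206,.18);P=w[m]
    print(np.histogram(P[:,2],bins=np.arange(0,.2,.01))[0])
c=capture("scene");cv2.imwrite("pics/s1.png",c["color"][150:350,130:330,::-1].repeat(3,0).repeat(3,1))
```

```text
[ 95  10  16  11  15  72  85   0   0   0   0 726 145 118 152 127 170 467
   1]
```

View pics/s1.png

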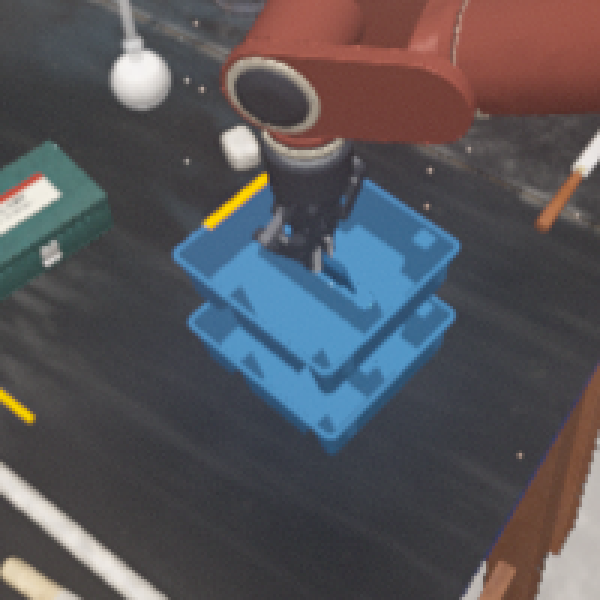

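The upper tray hangs level at image centre (310,260), clear above the lower one at (320,360). I'll carry it across to the free table.

Call:
play_rows(
  rows=[
    [[0.1,0.4,0,0,0,0],[0.25,0.8,0,0,0,0],[0.25,0.9,0,0,0,0],[0.25,0.9,0,0,0,0],[0.25,0.9,0,0,0,0],[0.25,0.9,0,0,0,0],[0.15,0.6,0,0,0,0],[0.1,0.35,0,0,0,0]],
  ],
)

```text
clock: 6.05
tcp_pos: [0.5631, -0.0343, 0.1662]
tcp_rot: [3.141, 0.002, -0.162]
force: [-0.0, 0.9, -4.5]
opening: 0.0075
finger_force: 69.5
```

Call:
play_rows(
  rows=[
    [[0,0,0.3,0,0,0],[0,0,0.5,0,0,0],[0,0,0.6,0,0,0],[0,0,0.6,0,0,0],[0,0,0.4,0,0,0],[0,0,0.2,0,0,0],[0,0,0.15,0,0,0],[0,0,0,0,0,0]],
  ],
)

```text
clock: 6.85
tcp_pos: [0.5639, -0.0313, 0.057]
tcp_rot: [-3.141, 0.0, -0.159]
force: [0.3, -0.2, -3.1]
opening: 0.0076
finger_force: 69.5
```

Call:
play_rows(
  rows=[
    [[0,0,0.03,0,0,0],[0,0,0.03,0,0,0],[0,0,0,0,0,0]],
  ],
)

```text
clock: 7.15
tcp_pos: [0.5647, -0.0317, 0.0559]
tcp_rot: [-3.142, -0.002, -0.159]
force: [0.2, -0.0, -3.4]
opening: 0.0071
finger_force: 69.8
```

Call:
play_rows(
  rows=[
    [[0,0,0,0,0,0],[0,0,0,0,0,0],[0,0,0,0,0,0],[0,0,0,0,0,0],[0,0,0,0,0,0],[0,0,0,0,0,0]],
  ],
  hand=1,
)

```text
clock: 7.75
tcp_pos: [0.5639, -0.0316, 0.055]
tcp_rot: [3.142, -0.0, -0.159]
force: [0.3, -0.6, 0.1]
opening: 0.0855
finger_force: 0.0
```

Call:
play_rows(
  rows=[
    [[0,0,-0.3,0,0,0],[0,0,-0.8,0,0,0],[0,0,-1,0,0,0],[0,0,-1,0,0,0],[0,0,-0.6,0,0,0],[0,0,0,0,0,0]],
  ],
)

```text
clock: 8.35
tcp_pos: [0.5667, -0.0321, 0.2095]
tcp_rot: [3.141, -0.011, -0.159]
force: [0.2, 0.2, 0.5]
opening: 0.0854
finger_force: 0.0
```

Run:
```python
from bench import *
from h import *
for n in("top","scene"):
    c=capture(n);np.savez("pics/%s1.npz"%n,**c);w=cloud(c);b=blue(c)|yellow(c)
    for nm,x,y in(("low",.537,.206),("up",.564,-.031)):
        m=b&near(w,x,y,.15)&(w[...,2]>.052)&(w[...,2]<.075)
        if nm=="up": m&=w[...,1]<.09
        else: m&=w[...,1]>.085
        P=w[m];r=cv2.minAreaRect((P[:,:2]*1000).astype(np.float32));yy=yellow(c)&m
        print(n,nm,r,"yel",np.median(w[yy],0) if yy.sum() else 0,yy.sum(),"z",np.percentile(P[:,2],[50,95]))
```

```text
top low ((536.9485473632812, 205.15695190429688), (187.64401245117188, 200.783447265625), 80.64127349853516) yel [0.63141487 0.18903247 0.06163369] 88 z [0.05985877 0.06371844]
top up ((507.44244384765625, -16.409080505371094), (123.71302795410156, 82.40107727050781), 80.77448272705078) yel 0 0 z [0.05987239 0.06496608]
scene low ((538.524658203125, 205.70584106445312), (190.261962890625, 203.36131286621094), 81.01868438720703) yel [0.63351123 0.19333206 0.0629939 ] 84 z [0.06120145 0.0654481 ]
scene up ((565.8740844726562, -31.814659118652344), (190.34396362304688, 203.35626220703125), 81.35353088378906) yel [ 0.66051559 -0.04441574  0.0634748 ] 61 z [0.06052929 0.06558591]
```

```bash
cat >> h.py <<'E'
def plan(p0,yaw0,p1,yaw1,n):
    # eased world path -> rows (tool axes, units); tool down
    p0,p1=np.array(p0),np.array(p1);t=np.arange(n+1)/n;s=t if n<4 else np.convolve(np.r_[np.ones(n-2)],[.33,.34,.33])
    if n>=4: s=np.r_[0,np.cumsum(s)/s.sum()]
    out=[]
    for a,b in zip(s[:-1],s[1:]):
        Rm=R.from_euler("xyz",[np.pi,0,yaw0+(yaw1-yaw0)*a])
        d=Rm.inv().apply((p1-p0)*(b-a))/.04; rz=-(yaw1-yaw0)*(b-a)/(np.pi/2)
        out.append([round(float(v),2) for v in d]+[0,0,round(float(rz),4)])
    for i in range(0,n,8): print(out[i:i+8])
    o=np.array(out);print("max shift",np.linalg.norm(o[:,:3],axis=1).max()*40,"turn deg",abs(o[:,5]).max()*90)
E
python3 - <<'E'
from bench import *
from h import *
s=state();print(s["tcp_pos"],s["tcp_rot"])
plan(s["tcp_pos"],s["tcp_rot"][2],[.472,-.319,.1],1.41,14)
E
```

```text
[ 0.56409345 -0.03164671  0.20376894] [ 3.14152209e+00 -1.56080554e-03 -1.59133834e-01]
[[-0.03, 0.21, 0.07, 0, 0, -0.0275], [-0.08, 0.41, 0.14, 0, 0, -0.0558], [-0.17, 0.6, 0.22, 0, 0, -0.0832], [-0.25, 0.58, 0.22, 0, 0, -0.0832], [-0.32, 0.54, 0.22, 0, 0, -0.0832], [-0.39, 0.49, 0.22, 0, 0, -0.0832], [-0.45, 0.44, 0.22, 0, 0, -0.0832], [-0.51, 0.37, 0.22, 0, 0, -0.0832]]
[[-0.55, 0.3, 0.22, 0, 0, -0.0832], [-0.59, 0.23, 0.22, 0, 0, -0.0832], [-0.61, 0.15, 0.22, 0, 0, -0.0832], [-0.62, 0.07, 0.22, 0, 0, -0.0832], [-0.42, -0.01, 0.14, 0, 0, -0.0558], [-0.21, -0.02, 0.07, 0, 0, -0.0275]]
max shift 26.81492121935099 turn deg 7.4879999999999995
```

Call:
play_rows(
  rows=[
    [[-0.03,0.21,0.07,0,0,-0.0275],[-0.08,0.41,0.14,0,0,-0.0558],[-0.17,0.6,0.22,0,0,-0.0832],[-0.25,0.58,0.22,0,0,-0.0832],[-0.32,0.54,0.22,0,0,-0.0832],[-0.39,0.49,0.22,0,0,-0.0832],[-0.45,0.44,0.22,0,0,-0.0832],[-0.51,0.37,0.22,0,0,-0.0832]],
  ],
)

```text
clock: 9.25
tcp_pos: [0.509, -0.1995, 0.1388]
tcp_rot: [-3.137, 0.001, 0.761]
force: [0.0, 0.1, 0.8]
opening: 0.0854
finger_force: 0.0
```

Call:
play_rows(
  rows=[
    [[-0.55,0.3,0.22,0,0,-0.0832],[-0.59,0.23,0.22,0,0,-0.0832],[-0.61,0.15,0.22,0,0,-0.0832],[-0.62,0.07,0.22,0,0,-0.0832],[-0.42,-0.01,0.14,0,0,-0.0558],[-0.21,-0.02,0.07,0,0,-0.0275],[0,0,0,0,0,0],[0,0,0,0,0,0]],
  ],
)

```text
clock: 10.05
tcp_pos: [0.4713, -0.3181, 0.0965]
tcp_rot: [-3.139, -0.002, 1.408]
force: [0.0, -0.6, -0.7]
opening: 0.0853
finger_force: 0.0
```

Run:
```python
from bench import *
from h import *
s=state();print(s["tcp_pos"],s["tcp_rot"])
c=capture("wrist");w=cloud(c);cv2.imwrite("pics/w2.png",c["color"][:,:,::-1])
k=near(w,.472,-.319,.045)&(w[...,2]>.026)&(w[...,2]<.045)
print(k.sum(),cv2.minEnclosingCircle((w[k][:,:2]*1000).astype(np.float32)),np.median(w[k][:,2]))
```

```text
[ 0.47133809 -0.31806863  0.09645118] [-3.13903870e+00 -1.87852829e-03  1.40824613e+00]
5041 ((471.3956298828125, -316.91595458984375), 27.730937957763672) 0.03384021632157705
```

View pics/w2.png

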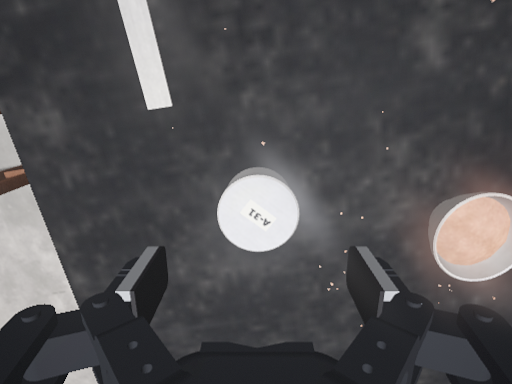

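The tin lid (258,213) sits centred between the fingers, with the bowl at right (475,235). I'll descend and grip.

Call:
play_rows(
  rows=[
    [[0.02,0,0.4,0,0,0],[0,0,0.5,0,0,0],[0,0,0.5,0,0,0],[0,0,0.3,0,0,0],[0,0,0.2,0,0,0],[0,0,0,0,0,0]],
  ],
)

```text
clock: 10.7
tcp_pos: [0.4717, -0.3173, 0.0206]
tcp_rot: [-3.139, -0.001, 1.41]
force: [-0.4, 0.2, -0.2]
opening: 0.0853
finger_force: 0.0
```

Call:
play_rows(
  rows=[
    [[0,0,0,0,0,0],[0,0,0,0,0,0],[0,0,0,0,0,0],[0,0,0,0,0,0],[0,0,0,0,0,0]],
  ],
  hand=-1,
  squeeze=25,
)

```text
clock: 11.2
tcp_pos: [0.4732, -0.3189, 0.0234]
tcp_rot: [3.14, 0.001, 1.41]
force: [0.2, -0.2, 6.3]
opening: 0.0542
finger_force: 26.9
```

Call:
play_rows(
  rows=[
    [[0,0,-0.3,0,0,0],[0,0,-0.6,0,0,0],[0,0,-0.9,0,0,0],[0,0,-0.9,0,0,0],[0,0,-0.9,0,0,0],[0,0,-0.4,0,0,0],[0,0,0,0,0,0]],
  ],
)

```text
clock: 11.9
tcp_pos: [0.4735, -0.3192, 0.1853]
tcp_rot: [3.137, 0.003, 1.41]
force: [1.4, -0.7, -1.1]
opening: 0.0543
finger_force: 26.6
```

Run:
```python
from bench import *
from h import *
s=state();p=s["tcp_pos"];y=s["tcp_rot"][2];print(p,s["tcp_rot"],s["opening"],s["finger_force"])
plan(p,y,[.5168,.1622,.145],1.41,16)
```

```text
[ 0.47347339 -0.31918757  0.18530441] [3.13678127e+00 3.01756400e-03 1.40950799e+00] 0.0543429978908285 26.60331040620804
[[0.28, -0.02, 0.02, 0, 0, -0.0], [0.58, -0.04, 0.05, 0, 0, -0.0], [0.86, -0.06, 0.07, 0, 0, -0.0], [0.86, -0.06, 0.07, 0, 0, -0.0], [0.86, -0.06, 0.07, 0, 0, -0.0], [0.86, -0.06, 0.07, 0, 0, -0.0], [0.86, -0.06, 0.07, 0, 0, -0.0], [0.86, -0.06, 0.07, 0, 0, -0.0]]
[[0.86, -0.06, 0.07, 0, 0, -0.0], [0.86, -0.06, 0.07, 0, 0, -0.0], [0.86, -0.06, 0.07, 0, 0, -0.0], [0.86, -0.06, 0.07, 0, 0, -0.0], [0.86, -0.06, 0.07, 0, 0, -0.0], [0.86, -0.06, 0.07, 0, 0, -0.0], [0.58, -0.04, 0.05, 0, 0, -0.0], [0.28, -0.02, 0.02, 0, 0, -0.0]]
max shift 34.59710970586994 turn deg 0.0
```

Call:
play_rows(
  rows=[
    [[0.28,-0.02,0.02,0,0,0],[0.58,-0.04,0.05,0,0,0],[0.86,-0.06,0.07,0,0,0],[0.86,-0.06,0.07,0,0,0],[0.86,-0.06,0.07,0,0,0],[0.86,-0.06,0.07,0,0,0],[0.86,-0.06,0.07,0,0,0],[0.86,-0.06,0.07,0,0,0]],
  ],
)

```text
clock: 12.7
tcp_pos: [0.4922, -0.0752, 0.1588]
tcp_rot: [-3.136, -0.001, 1.41]
force: [0.9, 0.1, -0.4]
opening: 0.054
finger_force: 26.6
```

Call:
play_rows(
  rows=[
    [[0.86,-0.06,0.07,0,0,0],[0.86,-0.06,0.07,0,0,0],[0.86,-0.06,0.07,0,0,0],[0.86,-0.06,0.07,0,0,0],[0.86,-0.06,0.07,0,0,0],[0.86,-0.06,0.07,0,0,0],[0.58,-0.04,0.05,0,0,0],[0.28,-0.02,0.02,0,0,0]],
  ],
)

```text
clock: 13.5
tcp_pos: [0.5139, 0.1644, 0.1393]
tcp_rot: [-3.136, 0.002, 1.412]
force: [0.9, -0.4, -0.5]
opening: 0.0544
finger_force: 26.6
```

Call:
play_rows(
  rows=[
    [[0,0,0,0,0,0],[0,0,0,0,0,0]],
  ],
)

```text
clock: 13.7
tcp_pos: [0.5156, 0.162, 0.1416]
tcp_rot: [-3.139, 0.001, 1.41]
force: [0.7, -1.2, -1.3]
opening: 0.0542
finger_force: 26.6
```

Run:
```python
from bench import *
from h import *
s=state();p=s["tcp_pos"];print(p,s["tcp_rot"],s["opening"],s["finger_force"])
c=capture("wrist");w=cloud(c);cv2.imwrite("pics/w3.png",c["color"][:,:,::-1])
k=near(w,p[0],p[1],.04)&(w[...,2]>.13)&(w[...,2]<p[2]+.025)
print("tin",k.sum(),cv2.minEnclosingCircle((w[k][:,:2]*1000).astype(np.float32)),np.percentile(w[k][:,2],[10,50,90]))
```

```text
[0.51562803 0.16199867 0.14159952] [-3.13944023e+00  1.22391190e-03  1.40950964e+00] 0.054230667459775755 26.603051126003265
tin 14146 ((516.9293212890625, 169.6645050048828), 39.1813850402832) [0.14763583 0.15196993 0.15407357]
```

View pics/w3.png

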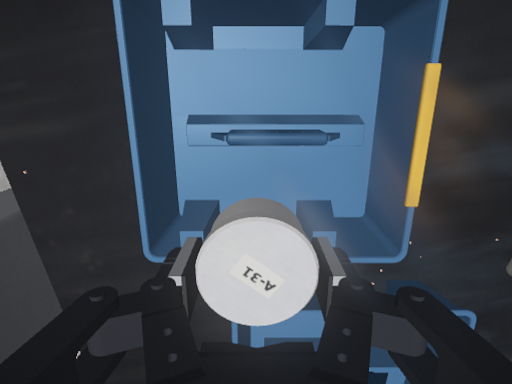

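The tin is held level over the bay between the pillars, which show at (200,215) and (318,215). I'll lower it.

Call:
play_rows(
  rows=[
    [[0,0.03,0.4,0,0,0],[0,0,0.6,0,0,0],[0,0,0.6,0,0,0],[0,0,0.5,0,0,0],[0,0,0.35,0,0,0],[0,0,0.2,0,0,0],[0,0,0.1,0,0,0],[0,0,0,0,0,0]],
  ],
)

```text
clock: 14.55
tcp_pos: [0.5178, 0.1622, 0.0328]
tcp_rot: [-3.142, 0.0, 1.409]
force: [-0.2, -0.1, -0.6]
opening: 0.0543
finger_force: 26.6
```

Call:
play_rows(
  rows=[
    [[0,0,0.05,0,0,0],[0,0,0.04,0,0,0],[0,0,0,0,0,0]],
  ],
)

```text
clock: 14.85
tcp_pos: [0.518, 0.1625, 0.0297]
tcp_rot: [3.141, -0.0, 1.41]
force: [-0.2, 0.2, -0.5]
opening: 0.054
finger_force: 26.6
```

Call:
play_rows(
  rows=[
    [[0,0,0.04,0,0,0],[0,0,0.03,0,0,0],[0,0,0,0,0,0]],
  ],
)

```text
clock: 15.15
tcp_pos: [0.5177, 0.1624, 0.0265]
tcp_rot: [3.141, -0.0, 1.409]
force: [0.7, 0.6, -0.3]
opening: 0.0545
finger_force: 26.6
```

Call:
play_rows(
  rows=[
    [[0,0,0,0,0,0],[0,0,0,0,0,0],[0,0,0,0,0,0],[0,0,0,0,0,0],[0,0,0,0,0,0]],
  ],
  hand=1,
)

```text
clock: 15.65
tcp_pos: [0.5177, 0.1624, 0.0265]
tcp_rot: [3.142, -0.0, 1.41]
force: [0.6, -0.7, -0.4]
opening: 0.0851
finger_force: 0.0
```

Call:
play_rows(
  rows=[
    [[0,0,-0.4,0,0,0],[0,0,-0.8,0,0,0],[0,0,-1,0,0,0],[0,0,-1,0,0,0],[0,0,-1,0,0,0],[0,0,0,0,0,0]],
  ],
)

```text
clock: 16.25
tcp_pos: [0.5215, 0.1631, 0.2024]
tcp_rot: [3.129, -0.004, 1.41]
force: [0.6, 0.2, -0.1]
opening: 0.0855
finger_force: 0.0
```

Run:
```python
from bench import *
from h import *
s=state();p=s["tcp_pos"];print(p,s["tcp_rot"])
lo=np.array([.537,.2055]);a=-.161;A=np.array([[np.cos(a),np.sin(a)],[-np.sin(a),np.cos(a)]])
for n in("wrist","scene"):
    c=capture(n);w=cloud(c);b=blue(c)|yellow(c)
    k=near(w,.5168,.1622,.04)&(w[...,2]>.03)&(w[...,2]<.045)&~b
    (cc,r)=cv2.minEnclosingCircle((w[k][:,:2]*1000).astype(np.float32));print(n,"tin",k.sum(),cc,r,np.percentile(w[k][:,2],[5,50,95]),A@(np.array(cc)/1000-lo))
    for nm,x,y in(("low",.537,.206),("up",.564,-.031)):
        m=b&near(w,x,y,.15)&(w[...,2]>.052)&(w[...,2]<.075)&((w[...,1]<.09)==(nm=="up"))
        P=w[m];print(nm,m.sum(),cv2.minAreaRect((P[:,:2]*1000).astype(np.float32)) if m.sum()>20 else 0)
    if n=="wrist":cv2.imwrite("pics/w4.png",c["color"][:,:,::-1])
plan(p,s["tcp_rot"][2],[.5645,-.032,.15],2.98,14)
```

```text
[0.52149596 0.16307551 0.20236856] [ 3.12904869 -0.00423836  1.40968024]
wrist tin 2579 (515.7221069335938, 156.89004516601562) 35.15452194213867 [0.03496389 0.03676427 0.03825238] [-0.01321028 -0.05139227]
low 6696 ((536.2850341796875, 208.16305541992188), (187.55699157714844, 201.25328063964844), 80.6376953125)
up 2170 ((570.907958984375, 15.238136291503906), (98.00737762451172, 199.92889404296875), 80.95528411865234)
scene tin 226 (519.2527465820312, 162.56820678710938) 28.621231079101562 [0.0333688  0.03758348 0.0411417 ] [-0.01063554 -0.04522156]
low 781 ((538.7349243164062, 206.12757873535156), (188.77610778808594, 204.3203125), 80.63668823242188)
up 401 ((538.9241943359375, -27.21734619140625), (191.17333984375, 153.67718505859375), 79.03435516357422)
[[-0.13, 0.05, 0.04, 0, 0, -0.0275], [-0.26, 0.09, 0.07, 0, 0, -0.0558], [-0.4, 0.1, 0.11, 0, 0, -0.0833], [-0.41, 0.05, 0.11, 0, 0, -0.0833], [-0.42, -0.01, 0.11, 0, 0, -0.0833], [-0.41, -0.06, 0.11, 0, 0, -0.0833], [-0.4, -0.11, 0.11, 0, 0, -0.0833], [-0.38, -0.16, 0.11, 0, 0, -0.0833]]
[[-0.36, -0.21, 0.11, 0, 0, -0.0833], [-0.33, -0.26, 0.11, 0, 0, -0.0833], [-0.29, -0.3, 0.11, 0, 0, -0.0833], [-0.25, -0.33, 0.11, 0, 0, -0.0833], [-0.14, -0.24, 0.07, 0, 0, -0.0558], [-0.06, -0.13, 0.04, 0, 0, -0.0275]]
max shift 17.37124060048677 turn deg 7.497
```

View pics/w4.png

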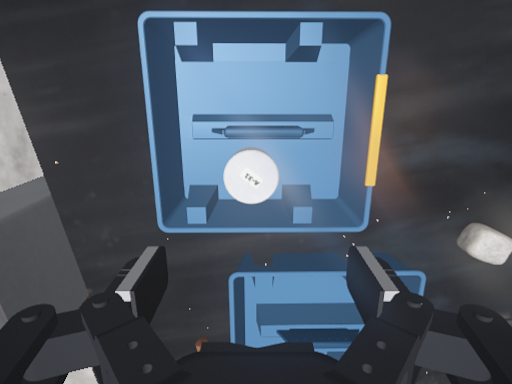

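The wrist view shows the tin standing flat at (251,177), between the pillars at (202,200) and (297,200). The second tray is at (330,310). Next I go back to the upper tray's grip.

Call:
play_rows(
  rows=[
    [[-0.13,0.05,0.04,0,0,-0.0275],[-0.26,0.09,0.07,0,0,-0.0558],[-0.4,0.1,0.11,0,0,-0.0833],[-0.41,0.05,0.11,0,0,-0.0833],[-0.42,-0.01,0.11,0,0,-0.0833],[-0.41,-0.06,0.11,0,0,-0.0833],[-0.4,-0.11,0.11,0,0,-0.0833],[-0.38,-0.16,0.11,0,0,-0.0833]],
  ],
)

```text
clock: 17.15
tcp_pos: [0.5414, 0.0484, 0.1609]
tcp_rot: [-3.139, -0.003, 2.331]
force: [0.6, -0.4, 0.5]
opening: 0.0856
finger_force: 0.0
```

Call:
play_rows(
  rows=[
    [[-0.36,-0.21,0.11,0,0,-0.0833],[-0.33,-0.26,0.11,0,0,-0.0833],[-0.29,-0.3,0.11,0,0,-0.0833],[-0.25,-0.33,0.11,0,0,-0.0833],[-0.14,-0.24,0.07,0,0,-0.0558],[-0.06,-0.13,0.04,0,0,-0.0275],[0,0,0,0,0,0],[0,0,0,0,0,0]],
  ],
)

```text
clock: 17.95
tcp_pos: [0.5602, -0.0321, 0.14]
tcp_rot: [3.141, -0.003, 2.979]
force: [1.2, -0.4, -0.4]
opening: 0.0856
finger_force: 0.0
```

Run:
```python
from bench import *
from h import *
s=state();p=s["tcp_pos"];print(p,s["tcp_rot"])
c=capture("wrist");w=cloud(c)
for z0,z1,r in((.05,.07,.05),):
    g=(w[...,2]>z0)&(w[...,2]<z1)&near(w,.5645,-.032,r);P=w[g]
    print(g.sum(),cv2.minAreaRect((P[:,:2]*1000).astype(np.float32)),np.median(P[:,:2],0))
```

```text
[ 0.56020726 -0.03214765  0.13995533] [ 3.14129751e+00 -3.04842165e-03  2.97853182e+00]
1197 ((561.241943359375, -30.28024673461914), (9.188811302185059, 77.04720306396484), 81.0448989868164) [ 0.55877871 -0.02970268]
```

Call:
play_rows(
  rows=[
    [[-0.1,0.04,0.4,0,0,0],[0,0,0.5,0,0,0],[0,0,0.5,0,0,0],[0,0,0.4,0,0,0],[0,0,0.2,0,0,0],[0,0,0.1,0,0,0],[0,0,0,0,0,0]],
  ],
)

```text
clock: 18.7
tcp_pos: [0.5654, -0.0314, 0.0574]
tcp_rot: [3.142, -0.0, 2.98]
force: [-0.4, 0.1, -0.3]
opening: 0.0852
finger_force: 0.0
```

Call:
play_rows(
  rows=[
    [[0,0,0,0,0,0],[0,0,0,0,0,0],[0,0,0,0,0,0],[0,0,0,0,0,0],[0,0,0,0,0,0],[0,0,0,0,0,0],[0,0,0,0,0,0]],
  ],
  hand=-1,
  squeeze=70,
)

```text
clock: 19.4
tcp_pos: [0.5656, -0.0317, 0.0582]
tcp_rot: [-3.141, 0.0, 2.98]
force: [-0.4, -0.0, 2.8]
opening: 0.0071
finger_force: 71.9
```

Call:
play_rows(
  rows=[
    [[0,0,-0.2,0,0,0],[0,0,-0.4,0,0,0],[0,0,-0.8,0,0,0],[0,0,-0.8,0,0,0],[0,0,-0.8,0,0,0],[0,0,-0.6,0,0,0],[0,0,-0.3,0,0,0],[0,0,0,0,0,0]],
  ],
)

```text
clock: 20.2
tcp_pos: [0.5665, -0.0316, 0.2164]
tcp_rot: [-3.142, 0.004, 2.98]
force: [-0.7, 0.4, -4.0]
opening: 0.0073
finger_force: 71.1
```

Run:
```python
from bench import *
from h import *
s=state();p=s["tcp_pos"];print(p,s["tcp_rot"])
plan(p,s["tcp_rot"][2],[.537,.2055,.20],-.161,24)
c=capture("scene");w=cloud(c);m=(blue(c)|yellow(c))&near(w,.5645,-.032,.17)&(w[...,2]>.14);P=w[m]
r=P[P[:,2]>np.percentile(P[:,2],97)-.009];print("tray rect",cv2.minAreaRect((r[:,:2]*1000).astype(np.float32)),np.percentile(P[:,2],97))
A=np.c_[r[:,:2],np.ones(len(r))];print("tilt",np.linalg.lstsq(A,r[:,2],rcond=None)[0])
```

```text
[ 0.56646219 -0.03161841  0.21635718] [-3.14155044  0.00446027  2.97974812]
[[0.03, 0.09, 0.01, 0, 0, 0.03], [0.06, 0.17, 0.01, 0, 0, 0.0609], [0.11, 0.25, 0.02, 0, 0, 0.0909], [0.15, 0.23, 0.02, 0, 0, 0.0909], [0.18, 0.21, 0.02, 0, 0, 0.0909], [0.21, 0.18, 0.02, 0, 0, 0.0909], [0.23, 0.15, 0.02, 0, 0, 0.0909], [0.25, 0.11, 0.02, 0, 0, 0.0909]]
[[0.26, 0.08, 0.02, 0, 0, 0.0909], [0.27, 0.04, 0.02, 0, 0, 0.0909], [0.27, 0.0, 0.02, 0, 0, 0.0909], [0.27, -0.04, 0.02, 0, 0, 0.0909], [0.26, -0.08, 0.02, 0, 0, 0.0909], [0.25, -0.11, 0.02, 0, 0, 0.0909], [0.23, -0.15, 0.02, 0, 0, 0.0909], [0.21, -0.18, 0.02, 0, 0, 0.0909]]
[[0.18, -0.21, 0.02, 0, 0, 0.0909], [0.15, -0.23, 0.02, 0, 0, 0.0909], [0.11, -0.25, 0.02, 0, 0, 0.0909], [0.08, -0.26, 0.02, 0, 0, 0.0909], [0.04, -0.27, 0.02, 0, 0, 0.0909], [0.0, -0.27, 0.02, 0, 0, 0.0909], [-0.03, -0.18, 0.01, 0, 0, 0.0609], [-0.02, -0.09, 0.01, 0, 0, 0.03]]
max shift 11.092339699089637 turn deg 8.181
tray rect ((567.542236328125, -30.81639862060547), (189.5403594970703, 204.13478088378906), 80.23345947265625) 0.2221334768278249
tilt [0.00531131 0.00486604 0.21655331]
```

Call:
play_rows(
  rows=[
    [[0.03,0.09,0.01,0,0,0.03],[0.06,0.17,0.01,0,0,0.0609],[0.11,0.25,0.02,0,0,0.0909],[0.15,0.23,0.02,0,0,0.0909],[0.18,0.21,0.02,0,0,0.0909],[0.21,0.18,0.02,0,0,0.0909],[0.23,0.15,0.02,0,0,0.0909],[0.25,0.11,0.02,0,0,0.0909]],
  ],
)

```text
clock: 21.05
tcp_pos: [0.5542, 0.0454, 0.2051]
tcp_rot: [-3.137, -0.002, 1.974]
force: [-0.2, -0.1, -3.8]
opening: 0.007
finger_force: 71.0
```

Call:
play_rows(
  rows=[
    [[0.26,0.08,0.02,0,0,0.0909],[0.27,0.04,0.02,0,0,0.0909],[0.27,0,0.02,0,0,0.0909],[0.27,-0.04,0.02,0,0,0.0909],[0.26,-0.08,0.02,0,0,0.0909],[0.25,-0.11,0.02,0,0,0.0909],[0.23,-0.15,0.02,0,0,0.0909],[0.21,-0.18,0.02,0,0,0.0909]],
  ],
)

```text
clock: 21.85
tcp_pos: [0.5435, 0.1318, 0.1987]
tcp_rot: [-3.138, 0.004, 0.832]
force: [0.2, -1.3, -4.3]
opening: 0.0074
finger_force: 71.0
```

Call:
play_rows(
  rows=[
    [[0.18,-0.21,0.02,0,0,0.0909],[0.15,-0.23,0.02,0,0,0.0909],[0.11,-0.25,0.02,0,0,0.0909],[0.08,-0.26,0.02,0,0,0.0909],[0.04,-0.27,0.02,0,0,0.0909],[0,-0.27,0.02,0,0,0.0909],[-0.03,-0.18,0.01,0,0,0.0609],[-0.02,-0.09,0.01,0,0,0.03]],
  ],
)

```text
clock: 22.65
tcp_pos: [0.5339, 0.2078, 0.193]
tcp_rot: [3.14, 0.005, -0.164]
force: [-0.2, 0.5, -4.1]
opening: 0.0073
finger_force: 71.0
```

Call:
play_rows(
  rows=[
    [[0,0,0,0,0,0],[0,0,0,0,0,0]],
  ],
)

```text
clock: 22.85
tcp_pos: [0.5346, 0.2072, 0.1942]
tcp_rot: [3.14, 0.003, -0.16]
force: [0.6, -0.2, -3.7]
opening: 0.0068
finger_force: 71.0
```

Run:
```python
from bench import *
from h import *
s=state();p=s["tcp_pos"];print(p,s["tcp_rot"],s["opening"])
for n in("scene","top"):
    c=capture(n);w=cloud(c);b=blue(c)|yellow(c);m=b&near(w,.537,.2055,.17)&(w[...,2]>.12);P=w[m]
    t=np.percentile(P[:,2],97);r=P[P[:,2]>t-.009];print(n,"up",cv2.minAreaRect((r[:,:2]*1000).astype(np.float32)),t)
    A=np.c_[r[:,:2],np.ones(len(r))];print("tilt",np.linalg.lstsq(A,r[:,2],rcond=None)[0])
    y=yellow(c)&m;print("yel",np.median(w[y],0) if y.sum() else 0)
    m=b&near(w,.537,.2055,.16)&(w[...,2]>.05)&(w[...,2]<.07)
    print("low",m.sum(),cv2.minAreaRect((w[m][:,:2]*1000).astype(np.float32)))
```

```text
[0.53464855 0.20719762 0.19415814] [ 3.14016195e+00  2.95176176e-03 -1.60458539e-01] 0.006831927980607986
scene up ((537.0369873046875, 206.6353302001953), (189.58572387695312, 203.97027587890625), 80.62291717529297) 0.20066634660840812
tilt [-0.00466581  0.00633498  0.19975474]
yel [0.44027396 0.22519568 0.19933454]
low 430 ((538.05810546875, 207.14990234375), (187.59857177734375, 201.4325408935547), 80.75956726074219)
top up ((535.403076171875, 205.80569458007812), (189.78355407714844, 201.51734924316406), 80.90839385986328) 0.20050178185801268
tilt [-0.03958349 -0.18474434  0.27348695]
yel [0.44498019 0.24722799 0.1983749 ]
low 174 ((523.261962890625, 123.6740951538086), (22.25274658203125, 199.3130340576172), 80.72212982177734)
```

Call:
play_rows(
  rows=[
    [[0.04,0.01,0.2,0,0,0],[0,0,0.35,0,0,0],[0,0,0.35,0,0,0],[0,0,0.35,0,0,0],[0,0,0.3,0,0,0],[0,0,0.15,0,0,0],[0,0,0.1,0,0,0],[0,0,0,0,0,0]],
  ],
)

```text
clock: 23.75
tcp_pos: [0.5369, 0.2068, 0.1236]
tcp_rot: [3.141, 0.001, -0.162]
force: [0.4, 0.4, -3.8]
opening: 0.007
finger_force: 70.9
```

Call:
play_rows(
  rows=[
    [[0,0,0.06,0,0,0],[0,0,0.06,0,0,0],[0,0,0.05,0,0,0],[0,0,0,0,0,0]],
  ],
)

```text
clock: 24.15
tcp_pos: [0.5369, 0.2068, 0.1171]
tcp_rot: [3.141, 0.0, -0.162]
force: [-0.6, 0.1, -4.4]
opening: 0.0072
finger_force: 70.9
```

Call:
play_rows(
  rows=[
    [[0,0,0.05,0,0,0],[0,0,0.04,0,0,0],[0,0,0,0,0,0]],
  ],
)

```text
clock: 24.45
tcp_pos: [0.5369, 0.2068, 0.1134]
tcp_rot: [3.141, 0.001, -0.162]
force: [0.1, 0.1, -3.8]
opening: 0.0072
finger_force: 70.9
```

Call:
play_rows(
  rows=[
    [[0,0,0.03,0,0,0],[0,0,0.03,0,0,0],[0,0,0,0,0,0]],
  ],
)

```text
clock: 24.75
tcp_pos: [0.5373, 0.2069, 0.1117]
tcp_rot: [-3.142, -0.0, -0.162]
force: [-0.7, 0.4, -1.7]
opening: 0.0072
finger_force: 71.3
```

Call:
play_rows(
  rows=[
    [[0,0,0.03,0,0,0],[0,0,0,0,0,0]],
  ],
)

```text
clock: 24.95
tcp_pos: [0.5373, 0.2069, 0.1117]
tcp_rot: [3.141, 0.0, -0.161]
force: [-4.0, -1.2, 4.3]
opening: 0.007
finger_force: 72.3
```

Call:
play_rows(
  rows=[
    [[0,0,0,0,0,0],[0,0,0,0,0,0],[0,0,0,0,0,0],[0,0,0,0,0,0],[0,0,0,0,0,0],[0,0,0,0,0,0]],
  ],
  hand=1,
)

```text
clock: 25.55
tcp_pos: [0.5371, 0.2069, 0.1101]
tcp_rot: [-3.142, -0.0, -0.162]
force: [0.4, 0.5, -0.2]
opening: 0.0851
finger_force: 0.0
```

Call:
play_rows(
  rows=[
    [[0,0,-0.3,0,0,0],[0,0,-0.7,0,0,0],[0,0,-0.8,0,0,0],[0,0,-0.6,0,0,0],[0,0,-0.3,0,0,0],[0,0,0,0,0,0]],
  ],
)

```text
clock: 26.15
tcp_pos: [0.5384, 0.2072, 0.2211]
tcp_rot: [-3.14, -0.005, -0.162]
force: [1.0, -0.2, 0.4]
opening: 0.0859
finger_force: 0.0
```

Run:
```python
from bench import *
from h import *
s=state();p=s["tcp_pos"];print(p,s["tcp_rot"],s["opening"])
for n in("scene","top"):
    c=capture(n);w=cloud(c);b=blue(c)|yellow(c);m=b&near(w,.537,.2055,.17)&(w[...,2]>.09)&(w[...,2]<.13);P=w[m]
    t=np.percentile(P[:,2],95);r=P[P[:,2]>t-.009];print(n,"up",cv2.minAreaRect((r[:,:2]*1000).astype(np.float32)),t)
    A=np.c_[r[:,:2],np.ones(len(r))];print("tilt",np.linalg.lstsq(A,r[:,2],rcond=None)[0])
    y=yellow(c)&m;print("yel",np.median(w[y],0) if y.sum() else 0)
    if n=="scene": cv2.imwrite("pics/s5.png",c["color"][150:350,130:330,::-1].repeat(3,0).repeat(3,1))
    m=b&near(w,.537,.2055,.16)&(w[...,2]>.03)&(w[...,2]<.07);print("low",m.sum(),cv2.minAreaRect((w[m][:,:2]*1000).astype(np.float32)))
    k=near(w,.615,-.355,.055)&(w[...,2]>.03)&(w[...,2]<.05);print("bowl",cv2.minEnclosingCircle((w[k][:,:2]*1000).astype(np.float32)))
plan(p,s["tcp_rot"][2],[.619,-.36,.14],1.41,20)
```

```text
[0.5383552  0.20717396 0.22107393] [-3.13966869 -0.00459154 -0.16154607] 0.08588880094043475
scene up ((539.1766357421875, 206.18875122070312), (189.65216064453125, 203.41647338867188), 80.55821990966797) 0.11823134611167124
tilt [-0.00856224  0.00588982  0.1183922 ]
yel [0.44391419 0.22241215 0.11686091]
low 2144 ((537.8141479492188, 206.9658203125), (187.94393920898438, 201.4791717529297), 80.79574584960938)
bowl ((0.0, 0.0), 0.0)
top up ((538.1297607421875, 206.21734619140625), (188.3846893310547, 201.4447784423828), 81.02075958251953) 0.11655062189628376
tilt [-0.00454837 -0.00331159  0.11660066]
yel [0.43791325 0.19221817 0.11526464]
low 1133 ((534.9149780273438, 200.5108184814453), (177.79139709472656, 197.99642944335938), 80.7292251586914)
bowl ((619.6007080078125, -359.97686767578125), 33.565643310546875)
[[0.08, 0.25, 0.04, 0, 0, -0.0183], [0.14, 0.51, 0.08, 0, 0, -0.0372], [0.17, 0.78, 0.11, 0, 0, -0.0556], [0.1, 0.79, 0.11, 0, 0, -0.0556], [0.03, 0.8, 0.11, 0, 0, -0.0556], [-0.04, 0.79, 0.11, 0, 0, -0.0556], [-0.11, 0.79, 0.11, 0, 0, -0.0556], [-0.17, 0.78, 0.11, 0, 0, -0.0556]]
[[-0.24, 0.76, 0.11, 0, 0, -0.0556], [-0.31, 0.73, 0.11, 0, 0, -0.0556], [-0.37, 0.7, 0.11, 0, 0, -0.0556], [-0.43, 0.67, 0.11, 0, 0, -0.0556], [-0.49, 0.63, 0.11, 0, 0, -0.0556], [-0.54, 0.58, 0.11, 0, 0, -0.0556], [-0.59, 0.54, 0.11, 0, 0, -0.0556], [-0.63, 0.48, 0.11, 0, 0, -0.0556]]
[[-0.67, 0.43, 0.11, 0, 0, -0.0556], [-0.71, 0.37, 0.11, 0, 0, -0.0556], [-0.49, 0.2, 0.08, 0, 0, -0.0372], [-0.25, 0.09, 0.04, 0, 0, -0.0183]]
max shift 32.32584105634376 turn deg 5.004
```

View pics/s5.png

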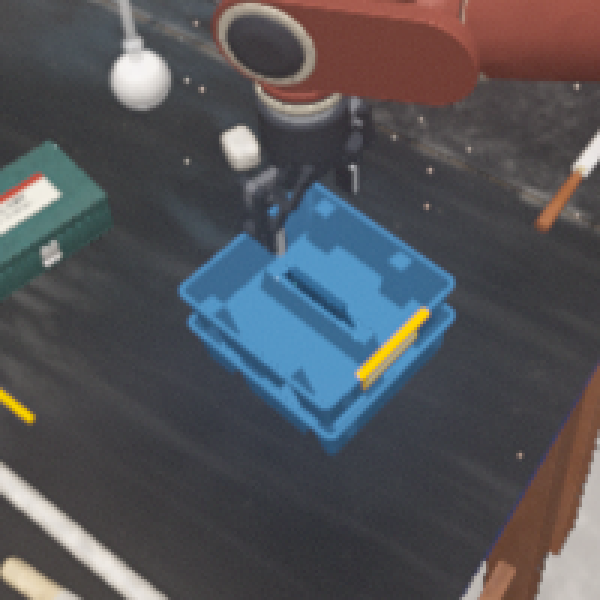

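The upper tray is seated level on the ledges with its yellow end at (395,345), over the lower tray's plain end. Its rim is at 116.5 mm, so its origin is at about 54 mm. Now the bowl.

Call:
play_rows(
  rows=[
    [[0.08,0.25,0.04,0,0,-0.0183],[0.14,0.51,0.08,0,0,-0.0372],[0.17,0.78,0.11,0,0,-0.0556],[0.1,0.79,0.11,0,0,-0.0556],[0.03,0.8,0.11,0,0,-0.0556],[-0.04,0.79,0.11,0,0,-0.0556],[-0.11,0.79,0.11,0,0,-0.0556],[-0.17,0.78,0.11,0,0,-0.0556]],
  ],
)

```text
clock: 27.05
tcp_pos: [0.5668, -0.015, 0.1842]
tcp_rot: [-3.139, 0.003, 0.453]
force: [0.4, 0.3, 0.3]
opening: 0.0856
finger_force: 0.0
```

Call:
play_rows(
  rows=[
    [[-0.24,0.76,0.11,0,0,-0.0556],[-0.31,0.73,0.11,0,0,-0.0556],[-0.37,0.7,0.11,0,0,-0.0556],[-0.43,0.67,0.11,0,0,-0.0556],[-0.49,0.63,0.11,0,0,-0.0556],[-0.54,0.58,0.11,0,0,-0.0556],[-0.59,0.54,0.11,0,0,-0.0556],[-0.63,0.48,0.11,0,0,-0.0556]],
  ],
)

```text
clock: 27.85
tcp_pos: [0.6023, -0.2665, 0.1487]
tcp_rot: [-3.137, -0.001, 1.152]
force: [0.8, 1.2, -0.6]
opening: 0.0855
finger_force: 0.0
```

Call:
play_rows(
  rows=[
    [[-0.67,0.43,0.11,0,0,-0.0556],[-0.71,0.37,0.11,0,0,-0.0556],[-0.49,0.2,0.08,0,0,-0.0372],[-0.25,0.09,0.04,0,0,-0.0183],[0,0,0,0,0,0],[0,0,0,0,0,0],[0,0,0,0,0,0]],
  ],
)

```text
clock: 28.55
tcp_pos: [0.6172, -0.3594, 0.1372]
tcp_rot: [-3.14, -0.001, 1.41]
force: [-0.3, 1.3, 0.9]
opening: 0.0854
finger_force: 0.0
```

Run:
```python
from bench import *
from h import *
s=state();p=s["tcp_pos"];print(p,s["tcp_rot"])
c=capture("wrist");w=cloud(c);cv2.imwrite("pics/w6.png",c["color"][:,:,::-1])
k=near(w,.6195,-.36,.045)&(w[...,2]>.031)&(w[...,2]<.042)
print(k.sum(),cv2.minEnclosingCircle((w[k][:,:2]*1000).astype(np.float32)),np.median(w[k],0))
```

```text
[ 0.61716312 -0.35938283  0.13718648] [-3.14016382e+00 -9.28060205e-04  1.41043637e+00]
1030 ((618.863525390625, -358.26568603515625), 33.10076141357422) [ 0.61844881 -0.36305388  0.03431095]
```

View pics/w6.png

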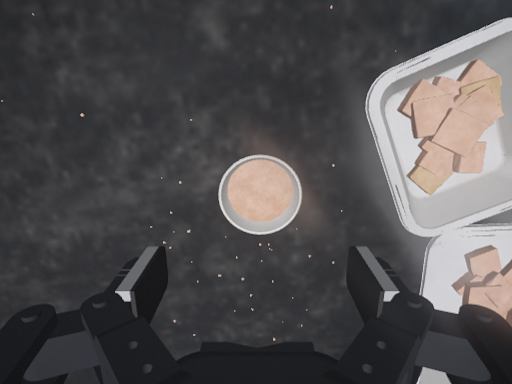

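The bowl's rim is centred at (260,195), and the biscuit trays are clear to the right. I'll descend.

Call:
play_rows(
  rows=[
    [[0.02,0.04,0.4,0,0,0],[0,0,0.6,0,0,0],[0,0,0.6,0,0,0],[0,0,0.5,0,0,0],[0,0,0.4,0,0,0],[0,0,0.2,0,0,0],[0,0,0.08,0,0,0],[0,0,0,0,0,0]],
  ],
)

```text
clock: 29.4
tcp_pos: [0.6195, -0.3601, 0.0271]
tcp_rot: [3.141, 0.0, 1.41]
force: [0.0, 0.2, 0.7]
opening: 0.0855
finger_force: 0.0
```

Call:
play_rows(
  rows=[
    [[0,0,0,0,0,0],[0,0,0,0,0,0],[0,0,0,0,0,0],[0,0,0,0,0,0],[0,0,0,0,0,0]],
  ],
  hand=-1,
  squeeze=30,
)

```text
clock: 29.9
tcp_pos: [0.6202, -0.3607, 0.0291]
tcp_rot: [3.139, 0.001, 1.41]
force: [-0.5, 0.6, 6.2]
opening: 0.0629
finger_force: 33.0
```

Call:
play_rows(
  rows=[
    [[0,0,-0.1,0,0,0],[0,0,-0.2,0,0,0],[0,0,-0.4,0,0,0],[0,0,-0.3,0,0,0],[0,0,0,0,0,0]],
  ],
)

```text
clock: 30.4
tcp_pos: [0.621, -0.3612, 0.0709]
tcp_rot: [3.136, 0.003, 1.41]
force: [0.1, -0.2, -1.1]
opening: 0.0627
finger_force: 33.2
```

Run:
```python
from bench import *
from h import *
s=state();p=s["tcp_pos"];print(p,s["tcp_rot"],s["opening"])
c=capture("scene");w=cloud(c)
k=near(w,.6195,-.36,.05)&(w[...,2]>.035)&(w[...,2]<.095)
print(k.sum(),np.percentile(w[k][:,2],[5,50,95]))
c=capture("wrist");w=cloud(c);cv2.imwrite("pics/w7.png",c["color"][:,:,::-1])
a=-.161;X=np.array([np.cos(a),np.sin(a)]);Y=np.array([-np.sin(a),np.cos(a)])
up=np.array([.5378,.2057])
for by in(.046,-.046): # upper-tray frame, turned half round
    print(by, up-X*(-.013)-Y*by)
```

```text
[ 0.62102096 -0.3612246   0.07089036] [3.13618636e+00 2.74496640e-03 1.41021640e+00] 0.06272971766726024
224 [0.06043132 0.07177631 0.09172161]
0.046 [0.54325783 0.15821093]
-0.046 [0.55800592 0.24902113]
```

View pics/w7.png

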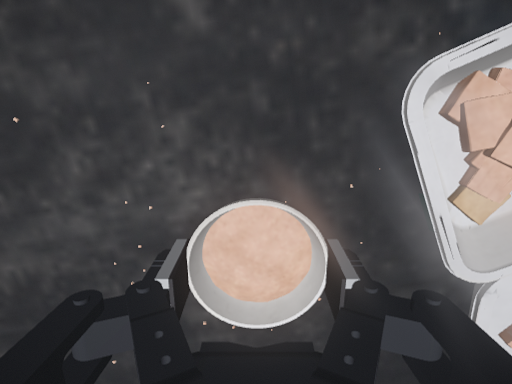

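The bowl is held level with its soil at (258,252). I'll raise it and carry it smoothly to the upper tray's near compartment.

Call:
play_rows(
  rows=[
    [[0,0,-0.2,0,0,0],[0,0,-0.4,0,0,0],[0,0,-0.6,0,0,0],[0,0,-0.7,0,0,0],[0,0,-0.6,0,0,0],[0,0,-0.5,0,0,0],[0,0,-0.2,0,0,0],[0,0,0,0,0,0]],
  ],
)

```text
clock: 31.3
tcp_pos: [0.62, -0.3606, 0.1975]
tcp_rot: [3.138, 0.002, 1.41]
force: [0.3, -0.0, -1.2]
opening: 0.0628
finger_force: 33.2
```

Run:
```python
from bench import *
from h import *
s=state();p=s["tcp_pos"];print(p,s["tcp_rot"],s["opening"])
plan(p,s["tcp_rot"][2],[.5433,.1582,.195],1.41,24)
```

```text
[ 0.61998251 -0.36055043  0.19750856] [3.13815572e+00 1.76407134e-03 1.41011205e+00] 0.06281761878564193
[[0.19, -0.06, 0.0, 0, 0, 0.0], [0.38, -0.12, 0.0, 0, 0, 0.0], [0.57, -0.18, 0.0, 0, 0, 0.0], [0.57, -0.18, 0.0, 0, 0, 0.0], [0.57, -0.18, 0.0, 0, 0, 0.0], [0.57, -0.18, 0.0, 0, 0, 0.0], [0.57, -0.18, 0.0, 0, 0, 0.0], [0.57, -0.18, 0.0, 0, 0, 0.0]]
[[0.57, -0.18, 0.0, 0, 0, 0.0], [0.57, -0.18, 0.0, 0, 0, 0.0], [0.57, -0.18, 0.0, 0, 0, 0.0], [0.57, -0.18, 0.0, 0, 0, 0.0], [0.57, -0.18, 0.0, 0, 0, 0.0], [0.57, -0.18, 0.0, 0, 0, 0.0], [0.57, -0.18, 0.0, 0, 0, 0.0], [0.57, -0.18, 0.0, 0, 0, 0.0]]
[[0.57, -0.18, 0.0, 0, 0, 0.0], [0.57, -0.18, 0.0, 0, 0, 0.0], [0.57, -0.18, 0.0, 0, 0, 0.0], [0.57, -0.18, 0.0, 0, 0, 0.0], [0.57, -0.18, 0.0, 0, 0, 0.0], [0.57, -0.18, 0.0, 0, 0, 0.0], [0.38, -0.12, 0.0, 0, 0, 0.0], [0.19, -0.06, 0.0, 0, 0, 0.0]]
max shift 23.90983061420553 turn deg 0.0
```

Call:
play_rows(
  rows=[
    [[0.19,-0.06,0,0,0,0],[0.38,-0.12,0,0,0,0],[0.57,-0.18,0,0,0,0],[0.57,-0.18,0,0,0,0],[0.57,-0.18,0,0,0,0],[0.57,-0.18,0,0,0,0],[0.57,-0.18,0,0,0,0],[0.57,-0.18,0,0,0,0]],
  ],
)

```text
clock: 32.1
tcp_pos: [0.5937, -0.1918, 0.1931]
tcp_rot: [-3.139, -0.001, 1.411]
force: [0.2, -0.2, -0.7]
opening: 0.0628
finger_force: 33.2
```

Call:
play_rows(
  rows=[
    [[0.57,-0.18,0,0,0,0],[0.57,-0.18,0,0,0,0],[0.57,-0.18,0,0,0,0],[0.57,-0.18,0,0,0,0],[0.57,-0.18,0,0,0,0],[0.57,-0.18,0,0,0,0],[0.57,-0.18,0,0,0,0],[0.57,-0.18,0,0,0,0]],
  ],
)

```text
clock: 32.9
tcp_pos: [0.5655, -0.003, 0.1932]
tcp_rot: [-3.139, -0.0, 1.411]
force: [0.1, 0.1, -1.1]
opening: 0.0627
finger_force: 33.2
```

Call:
play_rows(
  rows=[
    [[0.57,-0.18,0,0,0,0],[0.57,-0.18,0,0,0,0],[0.57,-0.18,0,0,0,0],[0.57,-0.18,0,0,0,0],[0.57,-0.18,0,0,0,0],[0.57,-0.18,0,0,0,0],[0.38,-0.12,0,0,0,0],[0.19,-0.06,0,0,0,0]],
  ],
)

```text
clock: 33.7
tcp_pos: [0.5417, 0.162, 0.1938]
tcp_rot: [-3.14, 0.0, 1.412]
force: [-0.3, -0.3, -2.2]
opening: 0.0629
finger_force: 33.2
```

Call:
play_rows(
  rows=[
    [[0,0,0,0,0,0],[0,0,0,0,0,0]],
  ],
)

```text
clock: 33.9
tcp_pos: [0.543, 0.1601, 0.1946]
tcp_rot: [-3.141, 0.001, 1.41]
force: [-0.4, -0.3, -1.4]
opening: 0.0629
finger_force: 33.2
```

Run:
```python
from bench import *
from h import *
s=state();p=s["tcp_pos"];print(p,s["tcp_rot"],s["opening"])
c=capture("wrist");w=cloud(c)
k=near(w,p[0],p[1],.045)&(w[...,2]>.15)&(w[...,2]<p[2]+.03);b=blue(c)|yellow(c)
m=b&(w[...,2]>.107)&(w[...,2]<.125);print("rim",m.sum(),cv2.minAreaRect((w[m][:,:2]*1000).astype(np.float32)))
m=b&(w[...,2]>.052)&(w[...,2]<.062)&near(w,p[0],p[1],.12);print("floor",m.sum(),np.median(w[m][:,2]))
```

```text
[0.54296292 0.16014258 0.19463655] [-3.14129709e+00  5.47480937e-04  1.41002448e+00] 0.06289225051009616
rim 8918 ((537.3972778320312, 204.70974731445312), (179.512939453125, 203.01744079589844), 80.82817077636719)
floor 16953 0.05674176563229341
```

Call:
play_rows(
  rows=[
    [[-0.05,0,0.2,0,0,0],[0,0,0.4,0,0,0],[0,0,0.5,0,0,0],[0,0,0.5,0,0,0],[0,0,0.4,0,0,0],[0,0,0.3,0,0,0],[0,0,0.2,0,0,0],[0,0,0,0,0,0]],
  ],
)

```text
clock: 34.75
tcp_pos: [0.542, 0.1583, 0.0934]
tcp_rot: [-3.139, 0.001, 1.41]
force: [-1.0, -0.5, -2.0]
opening: 0.0627
finger_force: 33.2
```

Call:
play_rows(
  rows=[
    [[0,0,0.06,0,0,0],[0,0,0.04,0,0,0],[0,0,0,0,0,0]],
  ],
)

```text
clock: 35.05
tcp_pos: [0.5432, 0.1586, 0.0915]
tcp_rot: [3.141, -0.0, 1.41]
force: [-1.2, 0.3, -0.4]
opening: 0.0625
finger_force: 33.2
```

Call:
play_rows(
  rows=[
    [[0,0,0.04,0,0,0],[0,0,0,0,0,0]],
  ],
)

```text
clock: 35.25
tcp_pos: [0.5428, 0.1586, 0.0894]
tcp_rot: [3.141, -0.0, 1.41]
force: [-0.1, 0.2, -0.8]
opening: 0.0628
finger_force: 33.2
```

Call:
play_rows(
  rows=[
    [[0,0,0.04,0,0,0],[0,0,0,0,0,0]],
  ],
)

```text
clock: 35.45
tcp_pos: [0.5426, 0.1585, 0.0875]
tcp_rot: [-3.141, 0.0, 1.41]
force: [-0.7, -0.1, -0.5]
opening: 0.063
finger_force: 33.2
```

Call:
play_rows(
  rows=[
    [[0,0,0.03,0,0,0],[0,0,0,0,0,0]],
  ],
)

```text
clock: 35.65
tcp_pos: [0.5426, 0.1585, 0.0863]
tcp_rot: [-3.141, 0.0, 1.41]
force: [-0.8, -0.9, -1.6]
opening: 0.0626
finger_force: 33.2
```

Call:
play_rows(
  rows=[
    [[0,0,0.03,0,0,0],[0,0,0,0,0,0]],
  ],
)

```text
clock: 35.85
tcp_pos: [0.5429, 0.1587, 0.0856]
tcp_rot: [3.141, -0.0, 1.41]
force: [-0.5, -0.1, 1.7]
opening: 0.0629
finger_force: 33.3
```

Call:
play_rows(
  rows=[
    [[0,0,0,0,0,0],[0,0,0,0,0,0],[0,0,0,0,0,0],[0,0,0,0,0,0],[0,0,0,0,0,0]],
  ],
  hand=1,
)

```text
clock: 36.35
tcp_pos: [0.5428, 0.1585, 0.0853]
tcp_rot: [3.142, 0.0, 1.41]
force: [0.6, -0.0, -1.1]
opening: 0.0856
finger_force: 0.0
```

Call:
play_rows(
  rows=[
    [[0,0,-0.2,0,0,0],[0,0,-0.5,0,0,0],[0,0,-0.8,0,0,0],[0,0,-1,0,0,0],[0,0,-1,0,0,0],[0,0,-0.5,0,0,0],[0,0,0,0,0,0],[0,0,0,0,0,0]],
  ],
)

```text
clock: 37.15
tcp_pos: [0.5428, 0.1585, 0.2456]
tcp_rot: [3.141, -0.0, 1.41]
force: [0.4, 1.0, -0.7]
opening: 0.0852
finger_force: 0.0
```

Run:
```python
from bench import *
from h import *
s=state();p=s["tcp_pos"];print(s["clock"],p,s["opening"])
up=np.array([.5378,.2057]);a=-.161+np.pi;A=np.array([[np.cos(a),np.sin(a)],[-np.sin(a),np.cos(a)]])
for n in("wrist","scene"):
    c=capture(n);w=cloud(c);b=blue(c)|yellow(c)
    k=near(w,.5433,.158,.05)&(w[...,2]>.086)&(w[...,2]<.1)&~b
    cc,r=cv2.minEnclosingCircle((w[k][:,:2]*1000).astype(np.float32));P=w[k];print(n,"bowl",cc,r,np.percentile(P[:,2],[5,50,95]),A@(np.array(cc)/1000-up))
    m=b&near(w,.537,.2055,.17)&(w[...,2]>.107)&(w[...,2]<.125);P=w[m];Q=np.c_[P[:,:2],np.ones(len(P))]
    print("up",cv2.minAreaRect((P[:,:2]*1000).astype(np.float32)),np.median(P[:,2]),np.linalg.lstsq(Q,P[:,2],rcond=None)[0])
    if n=="wrist":cv2.imwrite("pics/w8.png",c["color"][:,:,::-1])
```

```text
37.15 [0.54275729 0.15853769 0.24557838] 0.0851633457244255
wrist bowl (543.2630004882812, 157.9645233154297) 49.94453048706055 [0.08630914 0.09064689 0.09832217] [-0.0130446   0.04624239]
up ((538.0440673828125, 208.2182159423828), (188.57948303222656, 201.593017578125), 80.65220642089844) 0.11428882854100993 [ 0.00501206 -0.00873294  0.11217838]
scene bowl (542.697021484375, 156.73434448242188) 35.36606216430664 [0.08624941 0.08905938 0.09498563] [-0.01268315  0.04754739]
up ((538.6915283203125, 206.2690887451172), (189.92111206054688, 203.54579162597656), 81.06513977050781) 0.11484124966851458 [-0.01009851  0.00776618  0.1180176 ]
```

View pics/w8.png

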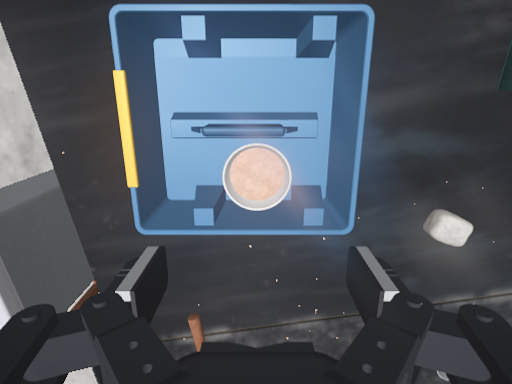

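The bowl stands upright at (257,177), between the pillars of the near compartment, and the tray is still level. I'm handing in.

```bash
python3 -c "
from bench import *
print(close_job())"
```

```text
the job is handed in; nothing more can be done
None
```

The job is handed in, with no verdict returned: before hand-in, camera measurements put the bowl upright in the upper tray, that tray level on the ledges and turned half round, and, last seen before it was covered, the tin flat on the lower tray's floor between the pillars.

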